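# Set the saw's telescoping length stop to the mark and hold it

### The job

A wood offcut is lying on the bed of the saw's telescoping length stop: put it in the plywood tray first. Then pinch the stop's head so that its spring lock button is squeezed in, draw the bar out until the pointer lines up with the set mark on the scale, and hold it there with the button kept squeezed in: you finish still holding the head. Leave the tape measure, the glue bottle and the screwdriver where they are.

Things in the scene. Friction and masses are not known exactly. Their poses are not given: they have to be found in the camera images.
- stop: length stop fixed to the bench. Aluminium bed 110 wide (its x), y -270 to +290, 12 mm thick; on it a grey tube 40 wide, top z 54, ending in a black collar (56 wide, top z 64) whose mouth is at y 0. The dark steel bar comes out along +y. White scale flat on the bed at x +37 to +53, ticks every 10 mm. Origin on the bench under the mouth; y is the way the bar extends, z up (mm)
- bar (a joint): how far the bar is drawn out, m: 0 fully in, where it starts latched (about 1 mm of play), to 0.20 fully out. With the lock button squeezed in it slides along the stop's y against about 1 N of friction and a return spring of about 2.4 N, 3.6 N fully out; let go, it springs back towards the tube
- lock (a joint): how far the lock button is squeezed in, m: 0 out (the latch blocks the bar), 0.006 fully in; the latch is free from about 0.002 on. It springs out when let go; the spring needs about 4 N to start and 8 N fully in. It counts as squeezed in above 0.003
- head_top (a point): centre of the top of the bar's black head: 30 mm wide (stop's x), 34 mm long (stop's y), 16 to 68 mm above the bench, its middle 60 mm + the bar's travel from the tube's mouth. The lock button sticks out 10 mm from its +x side: 40 mm across in all, 34 with the button in. Pinch from above across the stop's x, one finger on the button, pads 22 mm below this point. Moves with the bar; axes as the stop's
- lock_face (a point): middle of the outer face of the lock button, 46 mm above the bench; the button is a steel plate 22 mm long (stop's y) and 26 mm high, and moves in along the stop's -x. Axes as the stop's
- pointer (a point): tip of the pointer, a dark steel blade 4 mm wide (stop's y) and 3 mm thick that stands out 28 mm from the foot of the head on the button's side, over the scale, 19 mm above the bench (the point is on its top, on its middle line). It moves with the bar. Axes as the stop's
- mark_line (a point): the set mark: a black line 2 mm wide right across the scale, ended by a small steel clip (16 x 12 x 10 mm) on the bed's outer edge; this point is the middle of the line, 14 mm above the bench. Axes as the stop's: the pointer is lined up when its y in these axes is 0. It lies at a bar travel of 0.135 to 0.185 m
- offcut_mid (a point): centre of the offcut, a loose brown wood block 60 mm long (its x) by 35 mm wide (its y) by 45 mm high, about 70 g, that stands on the 12 mm bed roughly crosswise in the way of the head. Pinch it from above across its 35 mm width
- tray: open plywood tray, fixed to the bench, 180 mm (its x) by 160 mm (its y), 50 mm high, walls 8 mm, floor 8 mm. Origin at the centre of its underside, z up
- tape: bystander: a grey tape measure, 70 x 35 x 62 mm, origin at the centre of its underside
- glue: bystander: a white glue bottle, 60 mm across and 170 mm high, origin at the centre of its underside
- driver: bystander: a screwdriver with a dark wood handle lying on the bench, 170 mm long
There are look-alikes about, which are no part of the job. Leave any pink look-alike of the part that bears offcut_mid alone. Several things look just like the tray: the one meant starts farthest to the robot's left.

How it is judged (in metres and radians):
On the way, in this order (a step that is already met when the one before it is completed fails the run):
1. the offcut lies in the tray, let go (x of offcut_mid in the frame of tray between -0.085 and 0.085 m and y of offcut_mid in the frame of tray between -0.075 and 0.075 m and z of offcut_mid in the frame of tray between 0 and 0.05 m and contact force between the fingers and offcut below 0.1 N and linear speed of offcut below 0.03 m/s), for 0.2 s.
2. the lock button is squeezed in while the bar is still where it was (value of joint lock above 0.003 m and distance of head_top from where it was at the start of the episode below 0.012 m), for 0.1 s.
3. the pointer is lined up with the set mark (y of pointer in the frame of mark_line between -0.004 and 0.004 m and value of joint lock above 0.003 m), for 0.2 s.
At the end, for the whole second after the job is handed in: For a second after the program ends the pointer is within 4 mm of the set mark along the scale and the bar is still, the fingers still hold the head (over 2 N) with the lock button more than 3 mm in, and the offcut rests in the tray (all of step 3 and x of offcut_mid in the frame of tray between -0.085 and 0.085 m and y of offcut_mid in the frame of tray between -0.075 and 0.075 m and z of offcut_mid in the frame of tray between 0 and 0.05 m and contact force between the fingers and stop above 2 N and velocity of joint bar between -0.01 and 0.01 m/s and linear speed of offcut below 0.02 m/s); the arm keeps its last pose, push and grip.
It fails at once if the tape measure was moved by more than 20 mm (distance of tape from where it was at the start of the episode above 0.02 m).
It fails at once if the glue bottle was moved by more than 20 mm (distance of glue from where it was at the start of the episode above 0.02 m).
It fails at once if the screwdriver was moved by more than 20 mm (distance of driver from where it was at the start of the episode above 0.02 m).
It also fails if it takes over 51 s, if anything falls off the work surface, if the arm or the gripper's body presses on something with over 40 N, if the wrist force passes 120 N, or if a joint passes its speed limit or range.

### The arm

A 6-joint arm with a two-finger parallel gripper is mounted at the origin on the work surface. World frame = base frame: x ahead of the robot, y to its left, z up, the work surface at z = 0. Lengths are in m, angles in degrees, forces in N, time in s.
With the tool pointing down it reaches from about 0.225 to 0.725 m from the base axis. Payload 3.1 kg.
Tool frame: the origin (TCP) lies at the very end of the fingers, on their centre line; the grasp point (between the pads) lies 19 mm behind it (ctrl.pinch_z is the distance from the TCP to the grasp point, in m); z points along the fingers, x is the direction in which the jaws open and shut, and the axes are right-handed (so a half turn about z gives the same grasp; the last joint's range is limited). The gripper opens to 85 mm and grips with 20 to 120 N. Pads are 22 mm wide; open, the fingers measure 114 mm over their backs; the gripper's body (76 mm by 85 mm) begins 54 mm behind the grasp point. The pads swing forward as they close: fully open they stand 13 mm farther back than shut.
Start: joints at [-79.286, 2.75, 5.684, 92.934, 0, 82.678], TCP at [0.163, -0.499, 0.231] pointing down, gripper open.
Joint ranges: [-166.93, 166.93], [-56.73, 111.36], [-69.38, 81.34], [-121.58, 131.49], [-85.45, 84.26], [-180, 180]. Speed limits (degrees/s): [159.86, 159.86, 180, 180, 180, 180].

### API

Orientations are given as a 3x3 rotation matrix whose columns are the frame's x, y, z axes.
In Python, from plant import ctrl gives the robot as it stands.
- The arm moves only by the tool drive_tool, never from a script. Its argument "moves" is a list of rows, each a list of 7 numbers: the turn, a rotation vector about the tool's x, y, z in degrees, then the shift along the tool's x, y, z in mm, then the opening, from 0 (shut) to 1 (fully open). In form: [[wx, wy, wz, x, y, z, claw], ...]. A call has 1 to 12 rows; each row is the pose to reach, as a shift and turn from the pose commanded when the call began, along the tool's axes at that moment; what a row does not reach only later rows make up. A row lasts 1/8 s, in which the tool goes at most 62.5 mm and 10.7 degrees, less where a joint would pass 70% of its speed; a pose out of reach is approached as far as the arm can. A call with a gripper value outside its range is refused whole. The fingers move at their own pace and stop on an object; the grip force is fixed at half the most. Time passes only in rows, so rows that repeat a pose let the fingers close. It gives the time, the measured TCP pose, the force and the opening at its end, in the units of the state.
- ctrl.read_state(): the state, without advancing time (a new reading comes with each control period).
- ctrl.capture(name): name is "scene" or "side" or "wrist"; returns a dict with "image" (400x640x3 uint8, blue, green, red), "mtx" (3x3 intrinsics, pixels), "view" (4x4, takes a point from world to camera coordinates). Camera axes: x right, y up, looking along -z (the intrinsics and any distortion apply to the point x, -y, -z); pixel columns grow to the right and rows downward; lengths in m; the calibration is good to about 2 mm. A picture is of the moment at which its call begins. There is no depth.
- ctrl.close_job(): hands the job in, once; it reports no verdict.
Trained networks look in a picture, given as the dict that the camera call returned (one of the last four; its "shot" number tells which), for a name from the list of things; names that differ only in an ending like _2 or _b are one class to them, and where a whole thing is asked for, a point or a joint stands for the part that bears it (a point fixed in the world has none). Each returns a list of dicts, best first, with "p" (0 to 1); they miss things now and then, are a little off and sometimes report something else, mostly with a low value. They report only what shows in the picture. A call takes as long as a camera call. They do not tell look-alikes from the thing itself.
- ctrl.cut_out(query, picture): "mask" (400x640 bool, what is visible of it) and "box" ([left, top, width, height] in pixels, round what is visible of it).
The state is a dict: "clock": time; "qpos": joint angles; "qvel": joint speeds; "tau": joint torques, N m; "ee_pos": TCP position; "ee_rot": TCP orientation; "wrist_force": force on the tool from outside, world axes, zero at the start; "ft_torque": the same for the moment, N m; "opening": finger opening in m.
Only numpy, scipy, OpenCV 4.12 (cv2) and the standard library are available. Lean on these libraries where they do the work, as an engineer would, in place of code of your own. Each camera call takes 0.05 s, during which the arm holds its last target. There are 200 camera calls.

## Working session

There is one attempt and no reset: what is moved stays moved. The work goes in short steps, Python scripts to look and compute and a tool call to move; the robot and the scene stay as the last step left them, time stands still between calls to the robot, and variables do not carry over. Pictures are saved under pics/ and viewed, about 8 in all and at most 12, crops included, and the job is handed in when it is done.

Besides the shell and the picture viewer there is one more tool, called after ">>>" as name(argument=value, ...), one argument or row to a line, values as JSON. drive_tool: Moves the arm, as the interface text tells. Its arguments: {"type":"object","properties":{"moves":{"type":"array"}},"required":["moves"]}

```bash
mkdir -p pics
cat > h.py <<'E'
import numpy as np, cv2
from plant import ctrl
def proj(c,P):
    P=np.atleast_2d(P); q=(c["view"]@np.c_[P,np.ones(len(P))].T)[:3]
    q=np.array([q[0],-q[1],-q[2]]); u=np.asarray(c["mtx"])@q; return (u[:2]/u[2]).T
def back(c,px,z):
    px=np.atleast_2d(px); V=np.asarray(c["view"]);R=V[:3,:3];o=-R.T@V[:3,3]
    d=np.linalg.inv(c["mtx"])@np.c_[px,np.ones(len(px))].T
    d=R.T@np.array([d[0],-d[1],-d[2]]); return (o[:,None]+d*(z-o[2])/d[2]).T
E
python3 - <<'E'
from h import *
for n in ["scene","side"]:
    c=ctrl.capture(n); cv2.imwrite(f"pics/{n}1.png",c["image"])
    V=c["view"];print(n,-V[:3,:3].T@V[:3,3], [k for k in c])
    for q in ["stop","offcut_mid","tray","head_top","tape","glue","driver"]:
        for r in ctrl.cut_out(q,c)[:4]: print(q,round(r["p"],2),r["box"])
E
```

```text
scene [ 1.14412776 -0.19396685  0.61572998] ['image', 'mtx', 'view', 'shot']
stop 0.57 [52.8, 211.3, 291.4, 118.5]
offcut_mid 0.82 [300.4, 272.9, 35.9, 26.1]
offcut_mid 0.73 [279.0, 177.8, 22.9, 29.9]
offcut_mid 0.56 [272.6, 211.8, 27.0, 35.7]
offcut_mid 0.51 [228.0, 246.3, 11.1, 9.7]
tray 0.92 [319.2, 122.9, 79.6, 51.8]
tray 0.55 [387.9, 159.5, 103.4, 74.2]
head_top 0.55 [204.8, 227.7, 36.7, 39.3]
head_top 0.28 [429.3, 246.3, 39.3, 41.4]
tape 0.8 [428.0, 245.3, 40.5, 43.8]
glue 0.69 [257.0, 280.9, 41.6, 92.4]
driver 0.9 [141.0, 189.8, 33.8, 50.0]
side [ 0.2928688  -0.72950611  0.50183538] ['image', 'mtx', 'view', 'shot']
stop 0.92 [286.7, 219.1, 176.6, 180.2]
offcut_mid 0.94 [301.7, 220.1, 29.5, 27.3]
offcut_mid 0.87 [228.5, 219.3, 30.3, 29.0]
offcut_mid 0.67 [375.0, 208.5, 22.3, 31.5]
tray 0.83 [242.5, 145.3, 80.6, 47.0]
tray 0.71 [139.0, 171.4, 79.3, 50.6]
tape 0.84 [345.2, 161.9, 33.4, 23.9]
tape 0.37 [302.1, 220.1, 30.5, 27.0]
glue 0.77 [435.0, 172.7, 37.1, 87.0]
driver 0.97 [194.1, 341.7, 109.4, 22.9]
```

View pics/scene1.png

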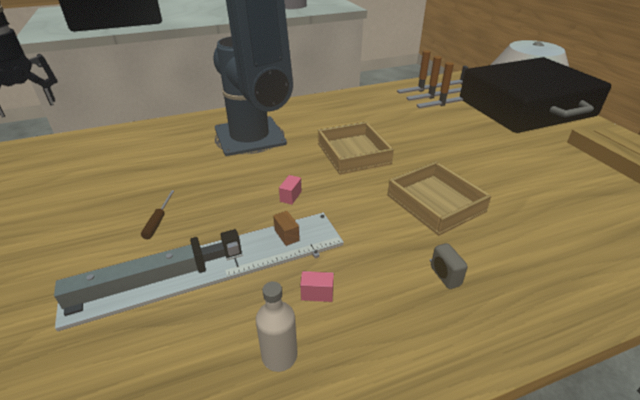

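View pics/side1.png

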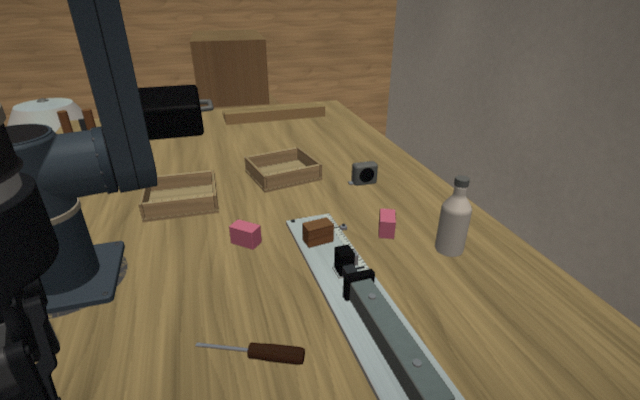

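Scene: the stop runs left to right, with its mouth near (200,255), head (230,243), set-mark clip (316,252) and brown offcut (287,228). The pink blocks at (290,189) and (317,286) are look-alikes. There are two trays, at (355,147) and (438,197), so I'll compute which has the larger y.

Run:
```python
from h import *
from scipy.optimize import least_squares
np.set_printoptions(precision=4,suppress=True)
S=ctrl.capture("scene");D=ctrl.capture("side")
for c in (S,D):
    for r in ctrl.cut_out("tray",c)[:2]:
        m=r["mask"]; h=cv2.convexHull(np.argwhere(m)[:,::-1].astype(np.int32)); 
        b=r["box"]; print("tray",b,back(c,[[b[0]+b[2]/2,b[1]+b[3]/2]],.03)[0])
    for r in ctrl.cut_out("offcut_mid",c)[:4]:
        b=r["box"]; print("off",b[:2],back(c,[[b[0]+b[2]/2,b[1]+b[3]/2]],.035)[0])
    for q,z in (("tape",.03),("glue",.085),("driver",.01)):
        r=ctrl.cut_out(q,c)[0];b=r["box"]; print(q,back(c,[[b[0]+b[2]/2,b[1]+b[3]/2]],z)[0])
# stop corner pixels
print(back(S,[[343,241],[322,213],[58,327]],.012)); print(back(D,[[331,214],[287,219]],.012))
print("clip",back(S,[[316,252]],.018),"head",back(S,[[231,232]],.068))
# enlarged crop: trays and offcut
im=S["image"]; cv2.imwrite("pics/crop1.png",cv2.resize(im[110:310,200:500],None,fx=2.6,fy=2.6,interpolation=cv2.INTER_CUBIC))
```

```text
tray [320.0, 123.3, 76.2, 53.6] [0.2493 0.2613 0.03  ]
tray [385.8, 161.6, 106.8, 73.6] [0.5249 0.3455 0.03  ]
off [279.4, 181.1] [0.3894 0.0154 0.035 ]
off [298.9, 272.3] [ 0.676  -0.0213  0.035 ]
off [269.7, 212.5] [ 0.5048 -0.0333  0.035 ]
tape [0.7231 0.2372 0.03  ]
glue [ 0.7759 -0.123   0.085 ]
driver [ 0.3224 -0.295   0.01  ]
tray [136.9, 170.1, 80.0, 53.6] [0.21   0.2319 0.03  ]
tray [195.3, 344.9, 108.5, 20.1] [ 0.314  -0.3134  0.03  ]
off [301.1, 218.0] [ 0.4973 -0.0323  0.035 ]
off [376.5, 210.4] [ 0.6584 -0.0428  0.035 ]
off [231.2, 220.2] [0.3524 0.0005 0.035 ]
tape [0.7079 0.2295 0.03  ]
glue [ 0.7645 -0.1286  0.085 ]
driver [ 0.3165 -0.2942  0.01  ]
[[ 0.5613  0.08    0.012 ]
 [ 0.4555  0.0719  0.012 ]
 [ 0.5841 -0.4731  0.012 ]]
[[0.565  0.0694 0.012 ]
 [0.4576 0.0767 0.012 ]]
clip [[0.5776 0.0115 0.018 ]] head [[ 0.5101 -0.1468  0.068 ]]
```

View pics/crop1.png

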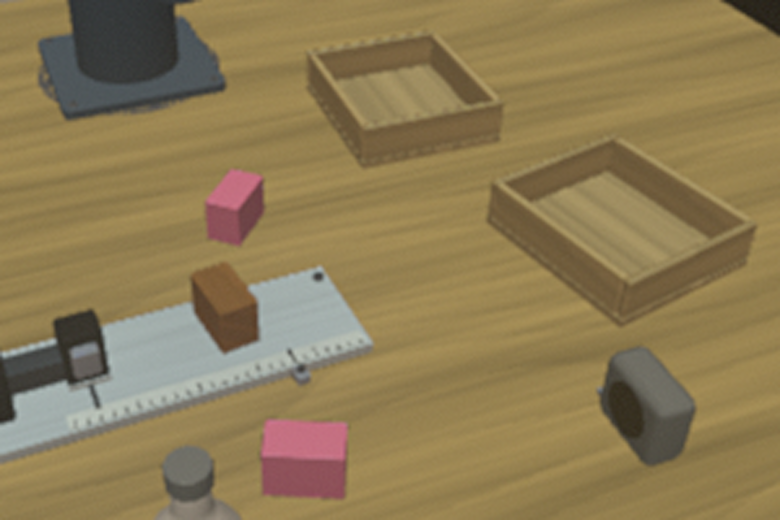

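Run:
```python
from h import *
np.set_printoptions(precision=4,suppress=True)
S=ctrl.capture("scene");D=ctrl.capture("side")
print("board",back(D,[[224,121],[327,117]],0),back(S,[[568,140],[640,186]],0))
# tray rim corners from crop (scale 2.6, off 200,110)
f=lambda p:np.array(p)/2.6+[200,110]
print("A",back(S,f([[308,53],[433,35],[501,103],[362,128]]),.05))
print("B",back(S,f([[490,185],[615,140],[755,228],[625,282]]),.05))
print("B side",back(D,[[246,165],[293,151],[321,169],[270,184]],.05)) 
print("off top",back(S,f([[191,276],[226,263],[258,300],[221,317]]),.057))
print("mark",back(S,f([[290,350],[300,370]]),.014),"ptr",back(S,f([[99,405]]),.019))
im=np.hstack([cv2.resize(D["image"][130:290,230:400],None,fx=2.3,fy=2.3,interpolation=cv2.INTER_CUBIC),
 cv2.resize(D["image"][95:200,130:345],(400,368),interpolation=cv2.INTER_CUBIC)]);cv2.imwrite("pics/crop2.png",im)
print(np.array(ctrl.read_state()["ee_rot"]),ctrl.read_state()["clock"])
```

```text
board [[0.3873 0.9427 0.    ]
 [0.8132 0.8757 0.    ]] [[0.3816 0.9146 0.    ]
 [0.6346 0.8904 0.    ]]
A [[0.1328 0.1849 0.05  ]
 [0.1439 0.338  0.05  ]
 [0.3117 0.3355 0.05  ]
 [0.3049 0.1789 0.05  ]]
B [[0.4421 0.2515 0.05  ]
 [0.4171 0.406  0.05  ]
 [0.586  0.4387 0.05  ]
 [0.6081 0.2881 0.05  ]]
B side [[0.3997 0.3383 0.05  ]
 [0.5527 0.4059 0.05  ]
 [0.5951 0.2512 0.05  ]
 [0.4419 0.1975 0.05  ]]
off top [[ 0.4792 -0.0499  0.057 ]
 [ 0.4732 -0.0176  0.057 ]
 [ 0.528  -0.0074  0.057 ]
 [ 0.537  -0.0414  0.057 ]]
mark [[0.5495 0.0117 0.014 ]
 [0.5742 0.0113 0.014 ]] ptr [[ 0.5592 -0.1486  0.019 ]]
[[ 0.3096 -0.9509  0.0001]
 [-0.9509 -0.3096  0.    ]
 [ 0.     -0.     -1.    ]] 1.5
```

View pics/crop2.png

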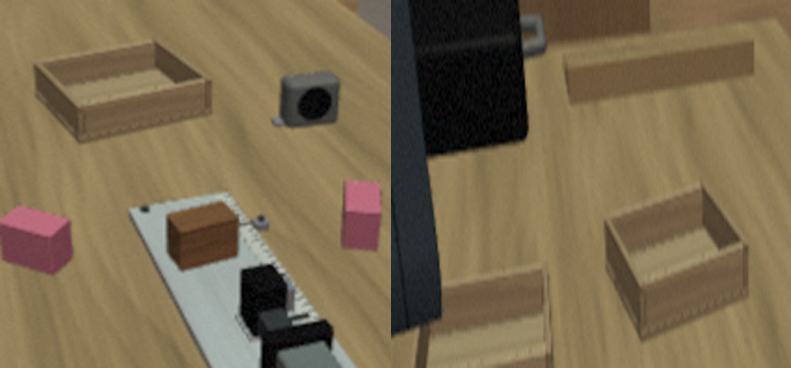

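Two trays could be meant: A at (355,147), world about (0.22, 0.26), and B at (438,197), world about (0.51, 0.345). B has the larger y, so it is farthest to the robot's left and fits; the crop confirms it is an open tray. The plank at y 0.9 is 0.43 m long, so it is no tray. The brown block on the bed at (287,228) is the offcut.

>>> drive_tool(
  moves=[
    [0,0,1,-30,-40,0,1],
    [0,0,2,-65,-85,0,1],
    [0,0,3,-95,-130,0,1],
    [0,0,4,-130,-175,0,1],
    [0,0,5,-160,-220,0,1],
    [0,0,6,-195,-265,0,1],
    [0,0,7,-225,-310,0,1],
    [0,0,8,-260,-355,0,1],
    [0,0,8.5,-290,-400,0,1],
    [0,0,8.5,-320,-440,0,1],
    [0,0,8.5,-341,-470,0,1],
    [0,0,8.5,-341,-470,0,1],
  ],
)

```text
clock: 3.0
ee_pos: [0.5047, -0.0275, 0.2309]
ee_rot: [[0.17, -0.986, -0.0], [-0.986, -0.17, 0.0], [-0.0, 0.0, -1.0]]
wrist_force: [-1.4, -0.1, 0.2]
opening: 0.0855
```

Run:
```python
from h import *
np.set_printoptions(precision=4,suppress=True)
W=ctrl.capture("wrist"); V=W["view"]; print("cam",-V[:3,:3].T@V[:3,3])
s=ctrl.read_state(); print(s["clock"],s["ee_pos"],s["ee_rot"])
cv2.imwrite("pics/w1.png",W["image"])
for r in ctrl.cut_out("offcut_mid",W)[:3]: print(r["p"],r["box"])
```

```text
cam [ 0.5812 -0.0157  0.376 ]
3.05 [ 0.504  -0.0287  0.231 ] [[ 0.168  -0.9858 -0.0009]
 [-0.9858 -0.168  -0.0003]
 [ 0.0001  0.0009 -1.    ]]
0.71 [310.9, 150.4, 31.6, 53.4]
0.66 [403.7, 140.8, 73.1, 60.9]
0.63 [244.4, 243.9, 49.5, 52.1]
```

View pics/w1.png

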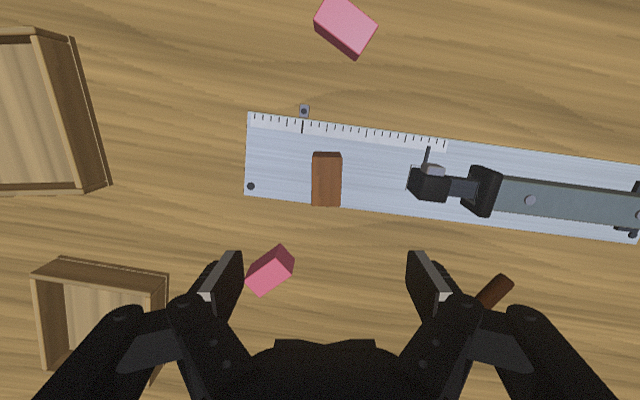

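The wrist view shows the offcut at (326,179), head at (428,183), pointer tip (429,147), mark line (303,127), bed end corners at (248,111) and (244,195), and tray B at far left.

```bash
cat > w.py <<'E'
from h import *
np.set_printoptions(precision=4,suppress=True)
W=ctrl.capture("wrist")
b=lambda p,z:back(W,p,z)[:,:2]
bed=b([[248,111],[244,195],[638,244]],.012); print("bed",bed, "width",np.linalg.norm(bed[0]-bed[1]))
u=bed[1]-bed[2]; u/=np.linalg.norm(u); print("y axis",u,"ang",np.degrees(np.arctan2(-u[0],u[1])))
x=np.array([u[1],-u[0]])
end=(bed[0]+bed[1])/2; mouth=end-.29*u; print("mouth",mouth,"head",mouth+.06*u)
loc=lambda p:np.array([(p-mouth)@x,(p-mouth)@u])
print("ptr",loc(b([[429,147]],.019)[0]),"mark",loc(b([[303,133]],.014)[0]),loc(b([[303,120]],.014)[0]))
for r in ctrl.cut_out("offcut_mid",W)[:1]:
    m=r["mask"].astype(np.uint8);pts=np.argwhere(m)[:,::-1].astype(np.float32)
    w=back(W,pts,.057)[:,:2].astype(np.float32); print(r["box"],cv2.minAreaRect((w*1000)))
print("off corners",b([[313,157],[342,157],[340,207],[311,207]],.057))
print("tray B",b([[75,40],[112,185],[87,192],[35,37]],.05))
E
python3 w.py
```

```text
bed [[ 0.56    0.0747]
 [ 0.4502  0.0709]
 [ 0.4708 -0.4935]] width 0.1098915969140985
y axis [-0.0365  0.9993] ang 2.0891177339247236
mouth [ 0.5156 -0.217 ] head [ 0.5135 -0.157 ]
ptr [0.0416 0.0596] mark [0.0375 0.2194] [0.0533 0.2211]
[311.4, 3.6, 65.1, 55.1] ((661.0785522460938, -21.28033447265625), (58.442787170410156, 41.516910552978516), 65.68080139160156)
off corners [[ 0.5247 -0.014 ]
 [ 0.5303 -0.0466]
 [ 0.4704 -0.0554]
 [ 0.4645 -0.0209]]
tray B [[0.6024 0.2471]
 [0.4499 0.2191]
 [0.4358 0.2496]
 [0.5983 0.2874]]
```

Consistency is good: bed width 110, pointer at stop y 59.6 mm (60 expected), mark at y about 220 mm, so travel about 0.160 m. Grasping the offcut now.

>>> drive_tool(
  moves=[
    [0,0,0,3,6,50,1],
    [0,0,0,3,6,100,1],
    [0,0,0,3,6,150,1],
    [0,0,0,3,6,190,1],
    [0,0,0,3,6,209,1],
    [0,0,0,3,6,209,1],
    [0,0,0,3,6,209,0.2],
    [0,0,0,3,6,209,0.2],
    [0,0,0,3,6,209,0.2],
    [0,0,0,3,6,209,0.2],
    [0,0,0,3,6,209,0.2],
    [0,0,0,3,6,209,0.2],
  ],
)

```text
clock: 4.7
ee_pos: [0.4999, -0.0337, 0.0239]
ee_rot: [[0.166, -0.986, 0.003], [-0.986, -0.166, -0.001], [0.001, -0.003, -1.0]]
wrist_force: [-0.6, 0.2, 5.7]
opening: 0.0342
```

>>> drive_tool(
  moves=[
    [0,0,0,0,0,-40,0.2],
    [0,0,0,0,0,-90,0.2],
    [0,0,0,-30,-6,-115,0.2],
    [0,0,0,-75,-15,-125,0.2],
    [0,0,0,-120,-24,-125,0.2],
    [0,0,0,-165,-34,-125,0.2],
    [0,0,0,-210,-43,-125,0.2],
    [0,0,0,-255,-52,-125,0.2],
    [0,0,0,-300,-61,-125,0.2],
    [0,0,0,-340,-70,-125,0.2],
    [0,0,0,-372,-76,-125,0.2],
    [0,0,0,-372,-76,-125,0.2],
  ],
)

```text
clock: 6.2
ee_pos: [0.539, 0.2299, 0.1472]
ee_rot: [[0.259, -0.966, -0.015], [-0.964, -0.26, 0.047], [-0.05, 0.003, -0.999]]
wrist_force: [-0.4, -0.7, -1.3]
opening: 0.0339
```

Run:
```python
from h import *
W=ctrl.capture("wrist");S=ctrl.capture("scene"); s=ctrl.read_state(); print(s["clock"],s["ee_pos"],s["opening"])
cv2.imwrite("pics/w2.png",np.vstack([W["image"][:,:],cv2.resize(S["image"][90:290,220:540],(640,400))])[::1])
i=cv2.imread("pics/w2.png");cv2.imwrite("pics/w2.png",cv2.resize(i,(480,600)))
```

```text
6.3 [0.53887376 0.22997951 0.14728487] 0.03414928724006268
```

View pics/w2.png

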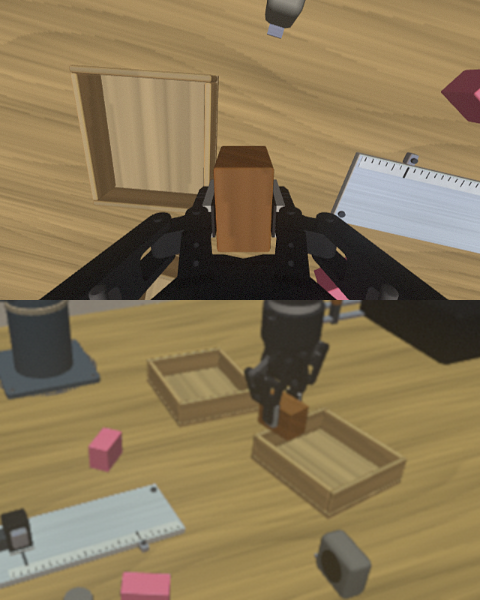

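The offcut is held and the arm stopped short of the tray. I'll check for a joint limit.

Run:
```python
from h import *
s=ctrl.read_state(); print(s["qpos"],s["ee_rot"])
```

```text
[ 15.01319187  11.51401497   5.68530663  84.31057771   2.84302396
 179.94319289] [[ 0.25956364 -0.96560648 -0.01519352]
 [-0.96445133 -0.25999702  0.04727779]
 [-0.04960201  0.00238182 -0.99876622]]
```

Joint 6 is at its 180° stop. I'll turn the tool the other way, which also suits the head grasp later.

>>> drive_tool(
  moves=[
    [0,0,-10,0,0,0,0.2],
    [0,0,-20,0,0,0,0.2],
    [0,0,-30,0,0,0,0.2],
    [0,0,-40,0,0,0,0.2],
    [0,0,-50,0,0,0,0.2],
    [0,0,-60,0,0,0,0.2],
    [0,0,-70,0,0,0,0.2],
    [0,0,-80,0,0,0,0.2],
    [0,0,-90,0,0,0,0.2],
    [0,0,-90,0,0,0,0.2],
  ],
)

```text
clock: 7.55
ee_pos: [0.5383, 0.2297, 0.1475]
ee_rot: [[0.966, 0.257, -0.015], [0.258, -0.965, 0.047], [-0.003, -0.05, -0.999]]
wrist_force: [-0.8, 0.4, 0.1]
opening: 0.0341
```

>>> drive_tool(
  moves=[
    [-1,0,0,2,-35,2,0.2],
    [-2,0,0,4,-75,4,0.2],
    [-2.8,0,0,6,-118,6,0.2],
    [-2.8,0,0,6,-118,6,0.2],
    [-2.8,0,0,6,-116,46,0.2],
    [-2.8,0,0,6,-114,91,0.2],
    [-2.8,0,0,6,-112,120,0.2],
    [-2.8,0,0,6,-112,131,0.2],
    [-2.8,0,0,6,-112,131,0.2],
  ],
)

```text
clock: 8.68
ee_pos: [0.5135, 0.3453, 0.0225]
ee_rot: [[0.966, 0.258, -0.002], [0.258, -0.966, 0.0], [-0.002, -0.001, -1.0]]
wrist_force: [0.1, -0.4, 0.6]
opening: 0.0344
```

Run:
```python
from h import *
S=ctrl.capture("scene");D=ctrl.capture("side")
cv2.imwrite("pics/p3.png",np.hstack([cv2.resize(S["image"][110:260,350:530],(480,400)),cv2.resize(D["image"][100:225,180:340],(300,234)).repeat(1,0) if 0 else cv2.resize(D["image"][100:225,200:300],(320,400))]))
```

```text
(no output)
```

View pics/p3.png

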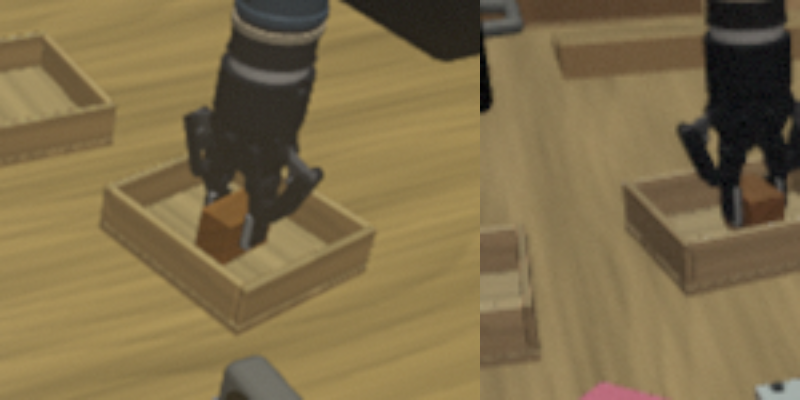

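The offcut sits inside tray B. Releasing and rising.

>>> drive_tool(
  moves=[
    [0,0,0,0,0,0,0.9],
    [0,0,0,0,0,0,0.9],
    [0,0,0,0,0,0,0.9],
    [0,0,0,0,0,0,0.9],
    [0,0,0,0,0,0,0.9],
    [0,0,0,0,0,-10,1],
    [0,0,0,0,0,-50,1],
    [0,0,0,0,0,-100,1],
    [0,0,0,0,0,-150,1],
    [0,0,0,0,0,-200,1],
    [0,0,0,0,0,-200,1],
  ],
)

```text
clock: 10.15
ee_pos: [0.5162, 0.3473, 0.2296]
ee_rot: [[0.965, 0.26, 0.009], [0.26, -0.965, 0.006], [0.01, -0.004, -1.0]]
wrist_force: [0.1, 0.6, -0.4]
opening: 0.0852
```

>>> drive_tool(
  moves=[
    [0,0,1,-12,44,0,1],
    [0,0,2,-24,90,0,1],
    [0,0,3,-36,136,0,1],
    [0,0,5,-48,183,0,1],
    [0,0,6,-60,229,0,1],
    [0,0,7,-72,275,0,1],
    [0,0,8,-85,322,0,1],
    [0,0,9,-97,368,0,1],
    [0,0,10,-109,414,0,1],
    [0,0,12,-120,455,0,1],
    [0,0,12.9,-128,486,0,1],
    [0,0,12.9,-128,486,0,1],
  ],
)

```text
clock: 11.65
ee_pos: [0.5159, -0.1585, 0.2209]
ee_rot: [[0.999, 0.035, -0.004], [0.035, -0.999, 0.001], [-0.004, -0.001, -1.0]]
wrist_force: [-0.5, 0.4, 0.2]
opening: 0.0853
```

Run:
```python
from h import *
W=ctrl.capture("wrist");S=ctrl.capture("scene");print(ctrl.read_state()["ee_pos"],ctrl.read_state()["ee_rot"])
i=W["image"].copy(); np.savez("w4",**{k:W[k] for k in("image","mtx","view")})
cv2.imwrite("pics/w4.png",np.vstack([i,cv2.resize(S["image"][150:260,340:516],(320,200)).repeat(1,1) if 0 else np.hstack([cv2.resize(S["image"][150:250,380:500],(240,200)),cv2.resize(S["image"][180:280,190:390],(400,200))])]))
```

```text
[ 0.51613998 -0.1563529   0.22136484] [[ 0.99927697  0.03784897 -0.00360437]
 [ 0.03785415 -0.99928232  0.00137935]
 [-0.00354958 -0.0015148  -0.99999255]]
```

View pics/w4.png

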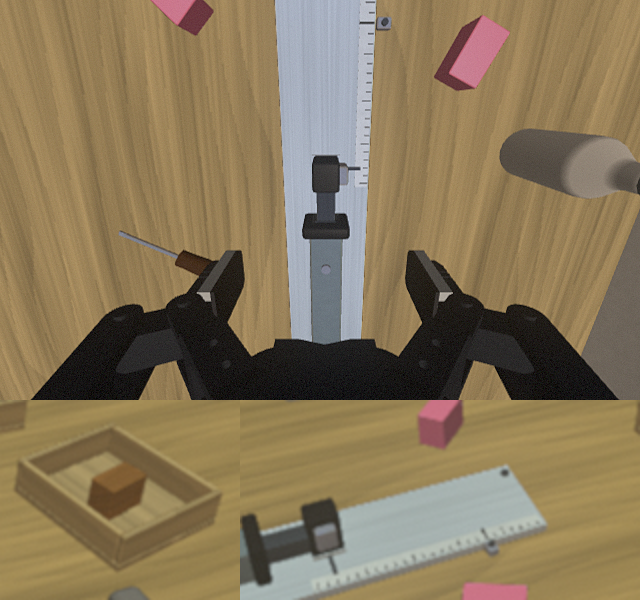

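The offcut rests in tray B. The wrist view shows the head top at about (326,172), pointer tip (360,169) and mark line (367,22).

Run:
```python
from h import *
np.set_printoptions(precision=4,suppress=True)
W=dict(np.load("w4.npz")); b=lambda p,z:back(W,p,z)[:,:2]
im=W["image"]
for y in (60,100): 
    print(y, b([[277+ (y-60)*.045,y],[374-0*(y),y]],.012))
h=b([[314,156],[338,156],[314,190],[339,190]],.068); print("head",h.mean(0),h)
p=b([[360,169]],.019)[0];m=b([[367,22.5]],.014)[0]
a=np.radians(2.1);u=np.array([-np.sin(a),np.cos(a)]);x=np.array([u[1],-u[0]])
print("ptr",p,"mark",m,"dy",(m-p)@u,"dx",(m-p)@x)
o=np.array([.5156,-.217]); print((p-o)@u,(m-o)@u,(p-o)@x,((h.mean(0)-o)@x),((h.mean(0)-o)@u))
g=cv2.cvtColor(im,cv2.COLOR_BGR2GRAY); print(g[14:32,367],"row",g[160:180,355])
```

```text
60 [[ 0.4554 -0.0315]
 [ 0.5662 -0.0277]]
100 [[ 0.4568 -0.0747]
 [ 0.57   -0.0708]]
head [ 0.516  -0.1491] [[ 0.5023 -0.1308]
 [ 0.5278 -0.1299]
 [ 0.5031 -0.1684]
 [ 0.5307 -0.1674]]
ptr [ 0.5586 -0.1532] mark [0.5549 0.0089] dy 0.16207696518994888 dx 0.0022624207053770604
0.062190892970211985 0.22426785816016087 0.045320302047338785 0.0028568193965820446 0.06781128895411119
[184 186 188 186 191 192 199 156  54  74 161 193 192 191 189 191 187 189] row [171 177 190 190 195 196 164  87  62  52 157 206 198 198 196 193 202 203
 199 197]
```

>>> drive_tool(
  moves=[
    [0,0,0,0,-2,50,1],
    [0,0,0,0,-2,100,1],
    [0,0,0,0,-2,145,1],
    [0,0,0,0,-2,180,1],
    [0,0,0,0,-2,195,1],
    [0,0,0,0,-2,195,1],
    [0,0,0,0,-2,195,0.2],
    [0,0,0,0,-2,195,0.2],
    [0,0,0,0,-2,195,0.2],
    [0,0,0,0,-2,195,0.2],
    [0,0,0,0,-2,195,0.2],
    [0,0,0,0,-2,195,0.2],
  ],
)

```text
clock: 13.25
ee_pos: [0.5181, -0.1553, 0.0299]
ee_rot: [[0.999, 0.038, 0.003], [0.038, -0.999, -0.001], [0.003, 0.001, -1.0]]
wrist_force: [-0.8, 0.6, 6.4]
opening: 0.0333
```

Run:
```python
from h import *
S=ctrl.capture("scene");W=ctrl.capture("wrist");s=ctrl.read_state();print(s["ee_pos"],s["wrist_force"],s["opening"])
cv2.imwrite("pics/p5.png",np.hstack([cv2.resize(S["image"][170:290,190:350],(400,300)),W["image"][:300,200:480]]))
```

```text
[ 0.51813249 -0.15533785  0.02996658] [-2.23054343  0.80634365  6.39450757] 0.032677589037185
```

View pics/p5.png

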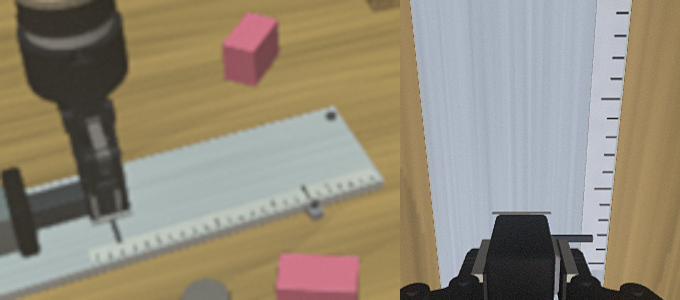

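Opening is 33 mm, so the button is fully in. Drawing 152 mm first, then measuring.

>>> drive_tool(
  moves=[
    [0,0,0,0,-5,0,0.2],
    [0,0,0,0,-17,0,0.2],
    [0,0,0,0,-34,0,0.2],
    [0,0,0,0,-51,0,0.2],
    [0,0,0,0,-68,0,0.2],
    [0,0,0,0,-85,0,0.2],
    [0,0,0,0,-102,0,0.2],
    [0,0,0,0,-119,0,0.2],
    [0,0,0,0,-135,0,0.2],
    [0,0,0,0,-147,0,0.2],
    [0,0,0,0,-152,0,0.2],
    [0,0,0,0,-152,0,0.2],
  ],
)

```text
clock: 14.85
ee_pos: [0.5124, -0.0038, 0.0299]
ee_rot: [[0.999, 0.038, 0.003], [0.038, -0.999, -0.002], [0.003, 0.003, -1.0]]
wrist_force: [-2.4, -2.5, 6.6]
opening: 0.0326
```

```bash
cat > m.py <<'E'
import sys
from h import *
S=ctrl.capture("scene");W=ctrl.capture("wrist");s=ctrl.read_state();print(s["clock"],s["ee_pos"],s["wrist_force"],s["opening"])
n=sys.argv[1]; np.savez(n,**{k:W[k] for k in("image","mtx","view")}); np.savez(n+"s",**{k:S[k] for k in("image","mtx","view")})
cv2.imwrite(f"pics/{n}.png",np.hstack([cv2.resize(W["image"][150:290,330:430],(400,560),interpolation=cv2.INTER_CUBIC),cv2.resize(S["image"][210:280,270:320],(400,560),interpolation=cv2.INTER_CUBIC)]))
E
python3 m.py m6
```

```text
14.95 [ 0.51241044 -0.00393983  0.02996072] [-1.50895905 -2.05942821  5.75458924] 0.03284045738289829
```

View pics/m6.png

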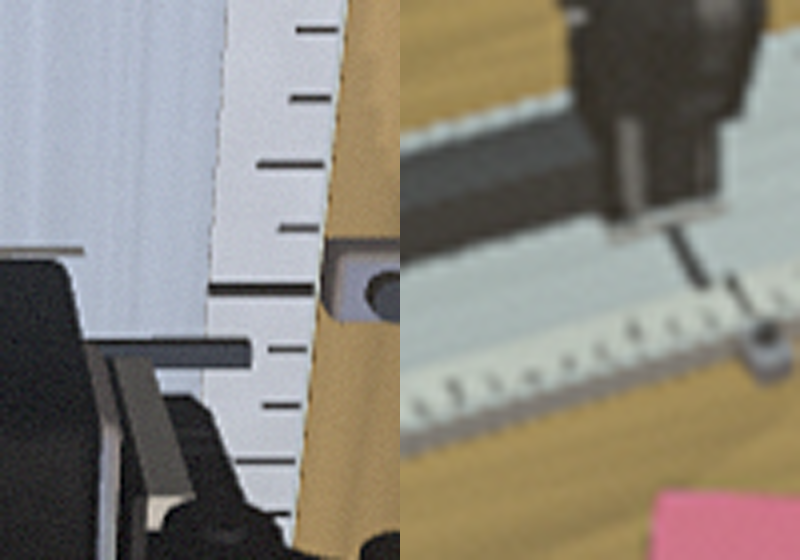

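Run:
```python
from h import *
np.set_printoptions(precision=4,suppress=True)
a=np.radians(2.1);u=np.array([-np.sin(a),np.cos(a)])
W=dict(np.load("m6.npz"));f=lambda x,y:[330+x/4-.4,150+y/4-.4]
b=lambda p,z:back(W,[p],z)[0,:2]
p=b(f(248,355),.019);p2=b(f(248,345),.019);p3=b(f(248,366),.019);m=b(f(262,289),.014)
print(p,m,"gap",(m-p)@u,"blade width",(p2-p3)@u)
t=[b(f(x,y),.012)@u for x,y in ((317,30),(310,98),(290,164),(298,229),(287,350),(281,406),(265,461))]; print(np.diff(t))
S=dict(np.load("m6s.npz"));g=lambda x,y:[270+x/8-.4,210+y/8-.4]
p=back(S,[g(705,283)],.019)[0,:2];m=back(S,[g(738,292)],.014)[0,:2]; print(p,m,(m-p)@u)
```

```text
[ 0.5524 -0.0015] [0.5548 0.0074] gap 0.008812726617001675 blade width 0.0035444426727380346
[-0.0101 -0.0102 -0.0104 -0.0205 -0.01   -0.0102]
[0.5904 0.1011] [0.592  0.1103] 0.009146585625537445
```

Gap is about 8.9 mm (tick spacing checks at 10.1 mm). Moving 9 mm.

>>> drive_tool(
  moves=[
    [0,0,0,0,-4,0,0.2],
    [0,0,0,0,-8,0,0.2],
    [0,0,0,0,-9,0,0.2],
    [0,0,0,0,-9,0,0.2],
    [0,0,0,0,-9,0,0.2],
    [0,0,0,0,-9,0,0.2],
  ],
)

```text
clock: 15.7
ee_pos: [0.5121, 0.0045, 0.0299]
ee_rot: [[0.999, 0.037, 0.003], [0.037, -0.999, -0.003], [0.002, 0.003, -1.0]]
wrist_force: [-2.0, -3.3, 7.0]
opening: 0.0328
```

```bash
python3 m.py m7
```

```text
15.8 [0.51206265 0.00448838 0.02992542] [-1.64998424 -2.82006794  6.55113975] 0.03294276229611872
```

View pics/m7.png

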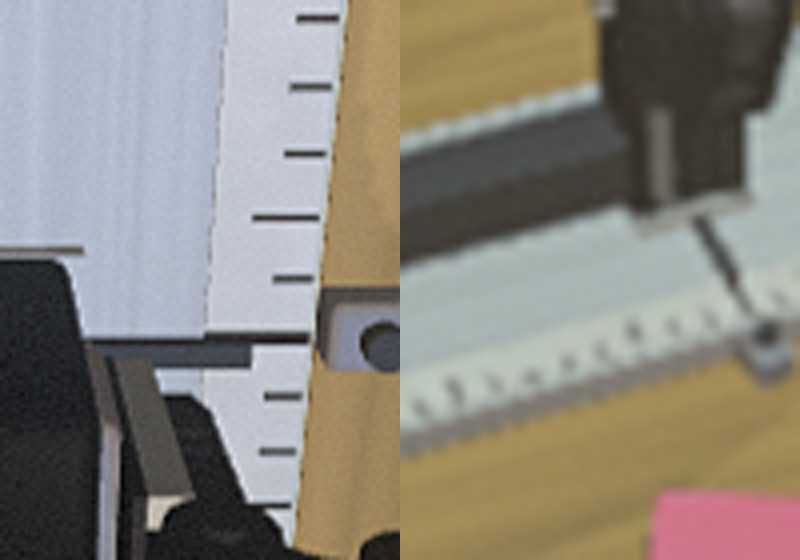

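Run:
```python
from h import *
a=np.radians(2.1);u=np.array([-np.sin(a),np.cos(a)])
W=dict(np.load("m7.npz"));f=lambda x,y:[330+x/4-.4,150+y/4-.4]
b=lambda p,z:back(W,[p],z)[0,:2]
print((b(f(285,338),.014)-b(f(248,355),.019))@u)
V=W["view"];print(-V[:3,:3].T@V[:3,3])
S=dict(np.load("m7s.npz"));c=cv2.resize(S["image"][210:280,270:320],None,fx=8,fy=8)
g=lambda x,y:[270+x/8-.4,210+y/8-.4]
print([ (back(S,[g(355,325)],.014)[0,:2]-back(S,[g(x,y)],.019)[0,:2])@u for x,y in((340,290),(335,283))])
```

```text
0.00048273395564520327
[0.50774317 0.08202047 0.17484281]
[np.float64(0.0005638007621272412), np.float64(0.0007861227177177541)]
```

Both cameras put the pointer within about 0.5 to 0.8 mm of the mark, the button is in (opening 33 mm) and the arm is still. Handing in.

Run:
```python
from h import *
c=ctrl.capture("scene")
for r in ctrl.cut_out("offcut_mid",c): print(r["p"],r["box"],back(c,[[r["box"][0]+r["box"][2]/2,r["box"][1]+r["box"][3]/2]],.03)[0])
s=ctrl.read_state();print(s["clock"],s["ee_pos"],s["opening"]); print(ctrl.close_job())
```

```text
0.77 [422.7, 182.6, 31.2, 29.9] [0.52122472 0.34538687 0.03      ]
0.72 [300.9, 270.7, 33.7, 28.4] [ 0.67136732 -0.01981141  0.03      ]
0.44 [280.7, 187.0, 10.3, 18.8] [0.38561726 0.00518571 0.03      ]
15.9 [0.51210266 0.00448624 0.02996262] 0.03297778336582834
the job is handed in; nothing more can be done
None
```

The job is handed in at 15.9 s, with the arm still holding the head and the button squeezed in. `ctrl.close_job()` gives no verdict, so the results below are from my own last checks.

- **Offcut:** it went into the leftmost tray and was released. The last detection puts it at about (0.521, 0.345), against a tray centre of about (0.513, 0.346).
- **Lock button:** I pinched the head with the bar still fully in. The finger opening then and at the end was about 33 mm; the head with the button fully in is 34 mm across.
- **Pointer:** I drew the bar out about 161 mm. The wrist camera put the pointer about 0.5 mm short of the mark and the scene camera 0.6 to 0.8 mm, inside the 4 mm limit.
- **Bystanders:** the tape measure, glue bottle and screwdriver were never approached. I did not re-measure them at the end.

The first carry towards the tray stopped short because joint 6 reached its 180° end stop. I turned the tool about 90° and went on, and the offcut stayed in the grip.

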